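# Set the detergent dispenser to the green product and put the jug under its nozzle

### The job

Get the detergent dispenser ready to fill the lilac measuring jug with the green product: pull the sprung selector knob up clear of its notch, turn it from shut-off until its pointer faces the green button, and let it drop fully home into that notch. Stand the empty jug upright on the drip tray, centred under the nozzle, and leave everything else on the counter where it is.

Things in the scene. Friction and masses are not known exactly. Their poses are not given: they have to be found in the camera images.
- dispenser: Detergent dispenser, bolted down: white cabinet 180 deep (x) by 280 wide (y), flat aluminium deck on top at z = 168 mm. On its front (-x, towards the robot) a grey nozzle arm (50 wide, z 158 to 192) reaches to 169 mm in front of the origin; behind (+x) is a bay of white cartridges up to 155 high. Origin: centre of the cabinet's underside, on the counter; z up.
- nozzle (a point): Lower tip of the nozzle (black, radius 11, short steel tip), pointing down, 143 mm above the counter, 155 mm in front (-x) of the dispenser's origin, 65 mm in front of the cabinet's face. Axes as the dispenser's.
- tray_center (a point): Point on the drip tray's flat top straight under the nozzle, 12 mm above the counter. Tray: dark steel with bright bars, 140 (x) by 150 (y) mm, without a rim. Axes as the dispenser's.
- selector_lift (a joint): How far the knob is pulled up, m: 0 = fully down, 0.014 = upper stop. A spring pulls it down (7 N when down, 10 N when up, weight included). A pin on its rim sits in one of five notches of a toothed ring and clears the teeth from 0.008 up. Let go between notches it rests on a tooth (0.007 to 0.008); within 5 degrees of a notch it drops in. Raise the hand 2 to 5 mm more: the grip creeps.
- selector_turn (a joint): Angle of the knob, rad, counter-clockwise positive from above; 0 = shut-off notch (pointer to the dispenser's +x), where it starts. Notches at 0, +-0.698 and +-1.396 (0, +-40, +-80 degrees), each but the shut-off facing a coloured button; stops just past the last. Turns only while pulled up (+-0.03 of play when down); slight friction, stays where it is left.
- selector_grip (a point): Grip point of the black knob, on its vertical axis, in its upright bar grip (60 long, 16 thick; the bar reaches from 21 mm below to 15 mm above this point), 204 mm above the counter when down, 25 mm in front (-x) of the dispenser's origin. Under the bar a round skirt, radius 33. Its x axis runs along the bar to where the pointer (white line, steel pin) points. Grip the bar along y.
- selector_aim (a point): The point on the deck that the knob's pointer aims at: 64 mm from the knob's axis, the radius of the circle of coloured buttons. Turns and lifts with the knob.
- tag_red: The red product button of the dial: fixed round red disc, 28 mm across, 4 mm thick, on the deck 64 mm from the knob's axis, at one of the four product notches (which one varies). Origin: centre of its underside.
- tag_yellow: The yellow product button of the dial: fixed round yellow disc, 28 mm across, 4 mm thick, on the deck 64 mm from the knob's axis, at one of the four product notches (which one varies). Origin: centre of its underside.
- tag_green: The green product button of the dial: fixed round green disc, 28 mm across, 4 mm thick, on the deck 64 mm from the knob's axis, at one of the four product notches (which one varies). Origin: centre of its underside.
- tag_blue: The blue product button of the dial: fixed round blue disc, 28 mm across, 4 mm thick, on the deck 64 mm from the knob's axis, at one of the four product notches (which one varies). Origin: centre of its underside.
- jug: Lilac plastic measuring jug, empty, 100 to 200 g: 95 high, 76 across at the foot, 86 at the rim; one upright handle at its own -x. Origin: centre of its underside; z up.
- jug_handle (a point): Grip point on the jug's handle: an upright square bar 14 by 14 mm and 70 high (15 to 85 mm above the jug's foot), 85 mm from the jug's axis towards its own -x; this point is 60 mm above the foot. About 35 mm of space between bar and jug wall. Axes as the jug's: grip the bar along y.
- softener: Light blue bottle with a blue cap, 68 across, 190 high; a bystander, to be left alone. Origin: middle of its underside.
- starch_can: White and blue spray can, 56 across, 170 high, beside the dispenser's left; a bystander, to be left alone. Origin: middle of its underside.
- stain_jar: Amber glass jar with orange lid, 60 across, 100 high, beside the dispenser's right; a bystander, to be left alone. Origin: middle of its underside.
- mug: Blue ceramic mug, 80 across, 90 high; a bystander, to be left alone. Origin: middle of its underside.
- token_bowl: Wooden bowl, 116 across, 45 high; a bystander, to be left alone. Origin: middle of its underside.
- lint_brush: Brush lying on the counter, 200 long; a bystander, to be left alone. Origin: under its middle.

How it is judged:
By the outcome, as a careful person would: the job done as asked, in the order asked, and still so for the second after the job is handed in, with the robot touching nothing.
It also fails if it takes over 51 s, if anything falls off the work surface, if the arm or the gripper's body presses on something with over 40 N, if the wrist force passes 120 N, or if a joint passes its speed limit or range.

### The arm

A 6-joint arm with a two-finger parallel gripper is mounted at the origin on the work surface. World frame = base frame: x ahead of the robot, y to its left, z up, the work surface at z = 0. Lengths are in mm, angles in rad, forces in N, time in s.
With the tool pointing down it reaches from about 425 to 1125 mm from the base axis. Payload 14.9 kg.
Tool frame: the origin (TCP) lies midway between the tips of the shut fingers; the grasp point (between the pads) lies 19 mm behind it; z points along the fingers, y is the line along which they close (so a half turn about z gives the same grasp; the last joint's range is limited). The gripper opens to 91 mm and grips with 3 to 60 N. Pads are 32 mm wide; open, the fingers measure 118 mm over their backs; the gripper's body (76 mm by 178 mm) begins 60 mm behind the grasp point.
Start: joints at [-1.167, 0.379, 1.734, -0, 1.028, -0.033], TCP at [296.127, -634.292, 213.932] pointing down, gripper open.
Joint ranges: [-2.77, 2.77], [-0.74, 2.19], [0, 2.66], [-1.06, 4.2], [0.31, 2.87], [-3.08, 3.08]. Speed limits (rad/s): [1.89, 1.89, 2.39, 3.14, 3.14, 3.14].

### API

Orientations are given as [roll, pitch, yaw] about the fixed x, y, z axes, in that order (R = Rz(yaw) Ry(pitch) Rx(roll)).
In Python, from station import manip gives the robot as it stands.
- The arm moves only by the tool step_arm, never from a script. Its argument "increments" is a list that holds one entry, the list of rows, each a list of 5 numbers: the shift along the tool's x, y, z in m, then the turn about the tool's z in rad, then the opening, from 0 (shut) to 1 (fully open). In form: [[[x, y, z, yaw, claw], ...]]. A call has 1 to 10 rows; each row is the pose to reach, as a shift and turn from the pose commanded when the call began, along the tool's axes at that moment; what a row does not reach only later rows make up. A row lasts 1/12 s, in which the tool goes at most 41.7 mm and 7.16 degrees, less where a joint would pass 70% of its speed; a pose out of reach is approached as far as the arm can. A call with a gripper value outside its range is refused whole. The fingers move at their own pace and stop on an object; the grip force is fixed at half the most. Time passes only in rows, so rows that repeat a pose let the fingers close. It gives the time, the measured TCP pose, the force, the opening and the grip force at its end, in the units of the state.
- manip.state(): the state, without advancing time (a new reading comes with each control period).
- manip.grab_frame(name): name is "scene" or "top" or "wrist"; returns a dict with "image" (400x640x3 uint8, red, green, blue), "camera_matrix" (3x3 intrinsics, pixels), "T" (4x4, takes a point from camera to world coordinates); the wrist camera has in their place "hand_eye" (4x4, takes a point from camera to tool coordinates, whose origin is the TCP and whose axes are the flange's). Camera axes: x right, y down, z forward; pixel columns grow to the right and rows downward; lengths in mm; the calibration is good to about 2 mm. A picture is of the moment at which its call begins: read the wrist's pose just before it. There is no depth.
- manip.job_done(): hands the job in; it is judged then, once.
The state is a dict: "t": time; "joint_pos": joint angles; "qd": joint speeds; "tau": joint torques, N m; "ee_pos": TCP position; "eef_rot": TCP orientation; "wrist_force": force on the tool from outside, world axes, zero at the start; "torque": the same for the moment, N m; "finger_gap": finger opening in mm; "gripper_force": force on a finger pad.
Only numpy, scipy, OpenCV 4.12 (cv2) and the standard library are available. Lean on these libraries where they do the work, as an engineer would, in place of code of your own. Each camera call takes 0.05 s, during which the arm holds its last target. There are 200 camera calls.

## Working session

There is one attempt and no reset: what is moved stays moved. The work goes in short steps, Python scripts to look and compute and a tool call to move; the robot and the scene stay as the last step left them, time stands still between calls to the robot, and variables do not carry over. Pictures are saved under pics/ and viewed, at most 10 in all, crops included, and the job is handed in when it is done.

Besides the shell and the picture viewer there is one more tool, called after "Call:" as name(argument=value, ...) on one line, values as JSON. step_arm: Moves the arm, as the interface text tells. Its arguments: {"type":"object","properties":{"increments":{"type":"array","items":{"type":"array","items":{"type":"array","items":{"type":"number"}}}}},"required":["increments"]}

```bash
mkdir -p pics; ls
python3 - <<'E'
from station import manip
import cv2,numpy as np
np.set_printoptions(suppress=True,precision=3)
s=manip.state();print(s)
for n in("scene","top"):
    f=manip.grab_frame(n);cv2.imwrite(f"pics/{n}0.png",f["image"][:,:,::-1]);print(n,f["camera_matrix"],f["T"])
    np.savez(f"{n}.npz",K=f["camera_matrix"],T=f["T"],im=f["image"])
E
```

```text
pics
{'t': 0.0, 'joint_pos': array([-1.167,  0.379,  1.735, -0.   ,  1.029, -0.033]), 'qd': array([ 0.001,  0.002,  0.001,  0.001,  0.   , -0.001]), 'tau': array([ -0.001, -76.372, -43.438,   0.065,   0.042,  -0.   ]), 'ee_pos': array([ 295.943, -633.904,  213.285]), 'eef_rot': array([-3.14 , -0.   ,  0.437]), 'wrist_force': array([-0.245, -0.742,  0.629]), 'torque': array([-0.012,  0.035,  0.014]), 'gripper_force': 0.0, 'finger_gap': 91.10781409731118}
scene [[367.544   0.    317.862]
 [  0.    367.544 203.988]
 [  0.      0.      1.   ]] [[  -0.403    0.764   -0.503 1054.001]
 [   0.915    0.343   -0.211  187.193]
 [   0.011   -0.546   -0.838  940.959]
 [   0.       0.       0.       1.   ]]
top [[404.447   0.    316.823]
 [  0.    404.447 194.368]
 [  0.      0.      1.   ]] [[   0.012   -0.988    0.154  381.957]
 [  -1.      -0.014   -0.013  -21.979]
 [   0.015   -0.154   -0.988 1413.441]
 [   0.       0.       0.       1.   ]]
```

View pics/scene0.png

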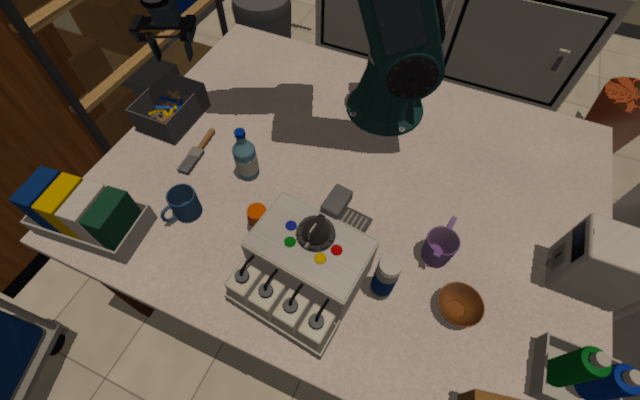

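View pics/top0.png

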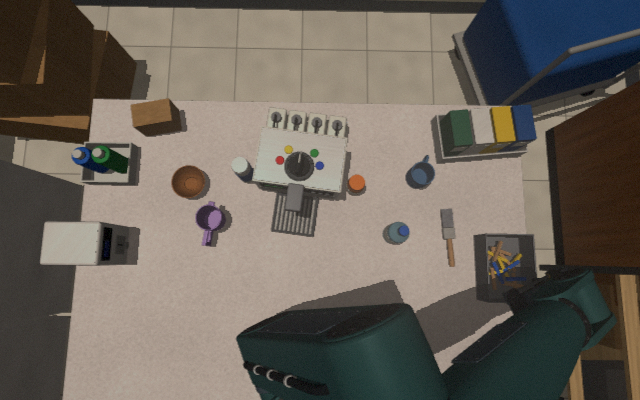

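The scene view shows the dispenser's dial at (315,233) and the jug at (440,245). The top view shows the knob at (299,163), green at (314,153), and the jug at (209,217) with its handle towards (208,238).

```bash
cat > h.py <<'E'
import numpy as np,cv2
from scipy.optimize import least_squares
np.set_printoptions(suppress=True,precision=3)
C={n:np.load(n+".npz") for n in("scene","top")}
def ray(n,u,v,z):
    c=C[n];d=c["T"][:3,:3]@np.linalg.inv(c["K"])@[u,v,1.];o=c["T"][:3,3]
    return (o+d*(z-o[2])/d[2])[:2]
def proj(n,P):
    c=C[n];p=(np.atleast_2d(P)-c["T"][:3,3])@c["T"][:3,:3]@c["K"].T
    return p[:,:2]/p[:,2:]
E
python3 - <<'E'
from h import *
H={"red":(0,5),"yellow":(24,32),"green":(50,75),"blue":(108,125)}
roi={"top":(255,135,350,190),"scene":(270,210,355,270)}
pts={}
for n,(a,b,c,d) in roi.items():
    h=cv2.cvtColor(C[n]["im"],cv2.COLOR_RGB2HSV)[b:d,a:c]
    for k,(l,u) in H.items():
        m=((h[...,0]>=l)&(h[...,0]<=u)&(h[...,1]>150)&(h[...,2]>60)).astype(np.uint8)
        N,L,S,G=cv2.connectedComponentsWithStats(m)
        i=1+S[1:,4].argmax();q=G[i]+[a,b];pts[n,k]=ray(n,*q,172)
        print(n,k,S[i,4],q,pts[n,k])
def fit(ns,order):
    f=lambda p:np.concatenate([pts[n,k]-(p[:2]+64*np.array([np.cos(p[2]+o),np.sin(p[2]+o)])) for n in ns for k,o in order.items()])
    return least_squares(f,[700,0,0])
order=dict(zip(("red","yellow","green","blue"),np.radians([80,40,-40,-80])))
for ns in(["top"],["scene"],["top","scene"]):
    r=fit(ns,order);print(ns,r.x,np.sqrt(2*r.cost/len(r.fun)))
for n,(a,b,c,d) in {"top":(190,195,230,250),"scene":(415,210,465,275)}.items():
    h=cv2.cvtColor(C[n]["im"],cv2.COLOR_RGB2HSV)
    m=((h[...,0]>=125)&(h[...,0]<=160)&(h[...,1]>50)).astype(np.uint8)
    k=np.zeros_like(m);k[b:d,a:c]=1;m*=k
    N,L,S,G=cv2.connectedComponentsWithStats(m);i=1+S[1:,4].argmax();print(n,S[i],G[i])
im=C["top"]["im"][130:250,180:330,::-1];cv2.imwrite("pics/topcrop.png",cv2.resize(im,None,fx=5,fy=5,interpolation=cv2.INTER_CUBIC))
E
```

```text
top red 45 [279.711 159.756] [684.514  79.565]
top yellow 38 [288.053 149.079] [719.507  54.15 ]Traceback (most recent call last):
  File "<stdin>", line 10, in <module>
ValueError: attempt to get argmax of an empty sequence
```

```bash
cat > a.py <<'E'
from h import *
H={"red":(0,8),"yellow":(20,34),"green":(45,85),"blue":(100,130)}
roi={"top":(268,140,335,178),"scene":(280,215,350,270)}
pts={}
for n,(a,b,c,d) in roi.items():
    h=cv2.cvtColor(C[n]["im"],cv2.COLOR_RGB2HSV)[b:d,a:c]
    for k,(l,u) in H.items():
        m=((h[...,0]>=l)&(h[...,0]<=u)&(h[...,1]>110)&(h[...,2]>40)).astype(np.uint8)
        N,L,S,G=cv2.connectedComponentsWithStats(m)
        i=1+S[1:,4].argmax();q=G[i]+[a,b];pts[n,k]=ray(n,*q,172)
        print(n,k,S[i,4],q,pts[n,k])
def fit(ns,order):
    f=lambda p:np.concatenate([pts[n,k]-(p[:2]+64*np.array([np.cos(p[2]+o),np.sin(p[2]+o)])) for n in ns for k,o in order.items()])
    return least_squares(f,[700,0,0])
order=dict(zip(("red","yellow","green","blue"),np.radians([80,40,-40,-80])))
for ns in(["top"],["scene"],["top","scene"]):
    r=fit(ns,order);print(ns,r.x,np.sqrt(2*r.cost/len(r.fun)))
E
python3 a.py
python3 - <<'E'
from h import *
for n,(a,b,c,d) in {"top":(190,195,230,250),"scene":(415,210,465,275)}.items():
    h=cv2.cvtColor(C[n]["im"],cv2.COLOR_RGB2HSV)
    m=((h[...,0]>=125)&(h[...,0]<=160)&(h[...,1]>50)).astype(np.uint8)
    k=np.zeros_like(m);k[b:d,a:c]=1;m*=k
    N,L,S,G=cv2.connectedComponentsWithStats(m);i=1+S[1:,4].argmax();print(n,S[i],G[i])
im=C["top"]["im"][130:250,180:330,::-1];cv2.imwrite("pics/topcrop.png",cv2.resize(im,None,fx=5,fy=5,interpolation=cv2.INTER_CUBIC))
E
```

```text
top red 53 [279.547 159.566] [685.117  80.096]
top yellow 52 [288.308 149.135] [719.339  53.341]
top green 40 [314.  152.5] [709.683 -27.947]
top blue 44 [319.227 165.   ] [669.53  -44.894]
scene red 95 [335.968 249.547] [689.809  82.093]
scene yellow 106 [319.585 257.792] [724.292  55.827]
scene green 84 [289.607 241.286] [714.346 -25.099]
scene blue 74 [290.608 225.176] [674.419 -42.044]
['top'] [666.075  18.848  -0.123] 0.23270761051336897
['scene'] [670.874  21.39   -0.123] 0.3398982888448747
['top', 'scene'] [668.475  20.119  -0.123] 1.9426456637937168
top [196 202  29  43 627] [209.021 220.769]
scene [ 421  217   39   51 1085] [439.42  245.802]
```

View pics/topcrop.png

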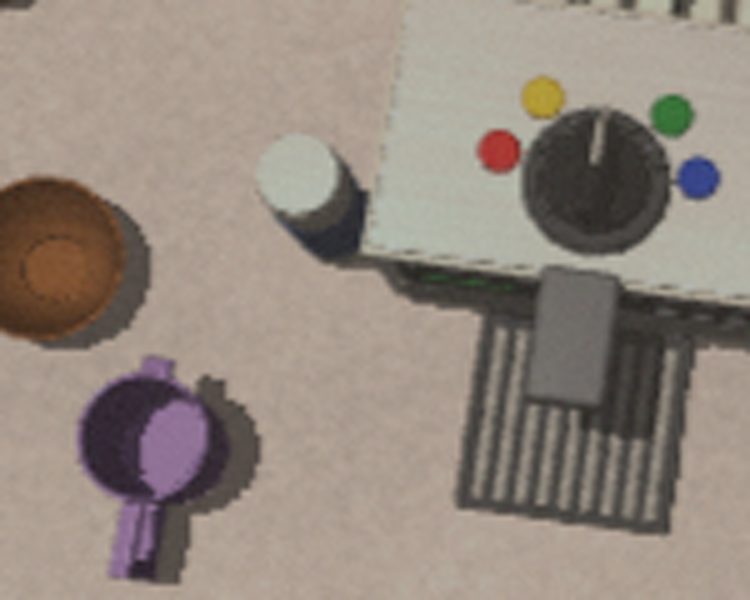

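Crop: the pointer aims at the shut-off notch, and green is at -40°. The knob axis is near (668,20), the dispenser yaw about -0.123. The jug rim is at crop (150,440) and its handle at about (137,540). Next I move over the knob and fit the jug silhouette.

Call:
step_arm(increments=[[[0,0,-0.04,0,1],[0.03,-0.02,-0.08,0.1,1],[0.614,-0.435,-0.08,0.56,1],[0.614,-0.435,-0.08,0.56,1],[0.614,-0.435,-0.08,0.56,1],[0.614,-0.435,-0.08,0.56,1],[0.614,-0.435,-0.08,0.56,1],[0.614,-0.435,-0.08,0.56,1],[0.614,-0.435,-0.08,0.56,1],[0.614,-0.435,-0.08,0.56,1]]])

```text
t: 0.93
ee_pos: [475.6, -318.6, 289.0]
eef_rot: [-3.141, 0.0, -0.123]
wrist_force: [0.9, 0.7, -0.6]
finger_gap: 91.3
gripper_force: 0.0
```

```bash
cat >> h.py <<'E'
def plan(x,y,z,yaw):
    from station import manip
    s=manip.state();p=s["ee_pos"];a=s["eef_rot"][2];d=np.array([x,y,z])-p;c,k=np.cos(a),np.sin(a)
    w=(a-yaw+np.pi)%(2*np.pi)-np.pi
    print("t",s["t"],"at",p,s["eef_rot"],"F",s["wrist_force"],"gap",s["finger_gap"],s["gripper_force"])
    print("row",np.round([(c*d[0]+k*d[1])/1e3,(k*d[0]-c*d[1])/1e3,-d[2]/1e3,w],4))
def jugmask(n,x,y,a):
    t=np.linspace(0,2*np.pi,40);o=0*t
    parts=[np.r_[np.c_[38*np.cos(t),38*np.sin(t),o],np.c_[43*np.cos(t),43*np.sin(t),o+95]]]
    box=lambda x0,x1,z0,z1:np.array([[i,j,k] for i in(x0,x1) for j in(-7,7) for k in(z0,z1)],float)
    parts+=[box(-92,-78,15,85),box(-85,-38,15,27),box(-85,-38,73,85)]
    m=np.zeros((400,640),np.uint8);c,s=np.cos(a),np.sin(a)
    big=np.zeros((1600,2560),np.uint8)
    for P in parts:
        W=P@np.array([[c,s,0],[-s,c,0],[0,0,1]])+[x,y,0]
        cv2.fillConvexPoly(big,cv2.convexHull(np.round(proj(n,W)*4+1.5).astype(np.int32)),255)
    return cv2.resize(big,(640,400),interpolation=cv2.INTER_AREA)/255.
E
python3 - <<'E'
from h import *
from scipy.optimize import minimize
M={}
for n,(a,b,c,d) in {"top":(190,195,230,250),"scene":(415,210,465,275)}.items():
    h=cv2.cvtColor(C[n]["im"],cv2.COLOR_RGB2HSV)
    m=((h[...,0]>=125)&(h[...,0]<=160)&(h[...,1]>50)).astype(np.uint8)
    k=np.zeros_like(m);k[b:d,a:c]=1;M[n]=m*k
for ns in(["top"],["scene"],["top","scene"]):
    f=lambda p:sum(abs(jugmask(n,p[0],p[1],p[2])-M[n]).sum() for n in ns)
    best=min((minimize(f,[ray("top",210,218,95)[0]+dx,ray("top",210,218,95)[1],a],method="Nelder-Mead",options=dict(initial_simplex=None,xatol=.1)) for a in(-.3,-.1,.1) for dx in (0,10)),key=lambda r:r.fun)
    print(ns,best.x,best.fun)
a=-.123;k=np.array([668.5,20.1]);print("nozzle",k-130*np.array([np.cos(a),np.sin(a)]))
plan(668.5,20.1,290,-.123)
E
```

```text
['top'] [510.569 312.444  -0.176] 196.64313725490194
['scene'] [513.321 317.052  -0.103] 246.156862745098
['top', 'scene'] [511.849 314.813  -0.187] 438.2196078431372
nozzle [539.482  36.05 ]
t 0.9333 at [ 475.628 -318.63   288.954] [-3.141  0.    -0.123] F [ 0.879  0.712 -0.593] gap 91.30523141233124 0.0
row [ 0.15  -0.36  -0.001 -0.   ]
```

Call:
step_arm(increments=[[[0.15,-0.36,-0.001,0,1],[0.15,-0.36,-0.001,0,1],[0.15,-0.36,-0.001,0,1],[0.15,-0.36,-0.001,0,1],[0.15,-0.36,-0.001,0,1],[0.15,-0.36,-0.001,0,1],[0.15,-0.36,-0.001,0,1],[0.15,-0.36,-0.001,0,1],[0.15,-0.36,-0.001,0,1],[0.15,-0.36,-0.001,0,1]]])

```text
t: 1.77
ee_pos: [669.9, 22.3, 289.7]
eef_rot: [-3.141, -0.0, -0.121]
wrist_force: [0.4, -1.0, -0.3]
finger_gap: 91.2
gripper_force: 0.0
```

```bash
cat >> h.py <<'E'
def wrist(name):
    from station import manip
    from scipy.spatial.transform import Rotation as R
    s=manip.state();f=manip.grab_frame("wrist");T=np.eye(4);T[:3,:3]=R.from_euler("xyz",s["eef_rot"]).as_matrix();T[:3,3]=s["ee_pos"]
    T=T@f["hand_eye"];C["wrist"]=dict(K=f["camera_matrix"],T=T,im=f["image"])
    np.savez(name+".npz",**C["wrist"]);cv2.imwrite(f"pics/{name}.png",f["image"][:,:,::-1])
E
python3 - <<'E'
from h import *
wrist("w1");print(C["wrist"]["T"],C["wrist"]["K"]);plan(668.5,20.1,290,-.123)
print(proj("wrist",[[668.5,20.1,219]]))
E
```

```text
[[ -0.121  -0.95   -0.289 752.422]
 [ -0.993   0.115   0.036  11.748]
 [ -0.001   0.291  -0.957 459.758]
 [  0.      0.      0.      1.   ]] [[342.882   0.    323.437]
 [  0.    342.882 200.704]
 [  0.      0.      1.   ]]
t 1.8167 at [670.061  22.632 289.568] [-3.141  0.    -0.12 ] F [-1.     1.263  0.375] gap 90.76929675512619 0.0
row [-0.001  0.003 -0.     0.003]
[[326.231 214.887]]
```

View pics/w1.png

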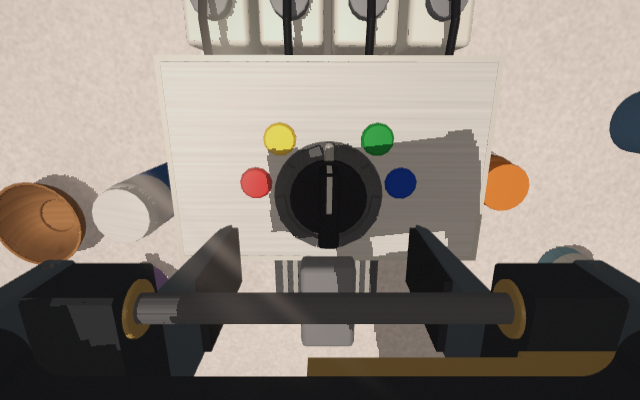

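The wrist view shows the knob at (328,195) and four clear buttons: green at (377,138), red at (256,183), yellow at (280,138) and blue at (400,183).

Run:
```python
from h import *
c=np.load("w1.npz");C["wrist"]=c
h=cv2.cvtColor(c["im"],cv2.COLOR_RGB2HSV)
H={"red":(235,160,275,205,172,8,80),"yellow":(258,118,300,160,20,34,80),"green":(358,118,398,160,45,85,80),"blue":(382,162,420,205,100,130,80)}
order=dict(zip(H,np.radians([80,40,-40,-80])));P={}
for k,(a,b,e,d,l,u,sm) in H.items():
    x=h[b:d,a:e];hu=x[...,0];m=((hu>=l)|(hu<=u) if l>u else (hu>=l)&(hu<=u))&(x[...,1]>sm)&(x[...,2]>40)
    N,L,S,G=cv2.connectedComponentsWithStats(m.astype(np.uint8));i=1+S[1:,4].argmax()
    hull=cv2.convexHull(np.argwhere(L==i)[:,::-1].astype(np.int32));(q,ax,_)=cv2.fitEllipse(hull)
    P[k]=ray("wrist",q[0]+a,q[1]+b,171);print(k,S[i,4],np.add(q,[a,b]),ax,P[k])
r=least_squares(lambda p:np.concatenate([P[k]-(p[:2]+64*np.array([np.cos(p[2]+o),np.sin(p[2]+o)])) for k,o in order.items()]),[668,20,-.12])
print(r.x,np.sqrt(2*r.cost/8));plan(*r.x[:2],191,r.x[2])
```

```text
red 766 [255.863 182.445] (30.257923126220703, 32.198734283447266) [688.655  78.771]
yellow 866 [279.237 138.749] (32.32835388183594, 33.720035552978516) [723.28   52.738]
green 832 [377.036 138.989] (31.606117248535156, 33.112361907958984) [713.244 -28.254]
blue 761 [400.052 182.772] (30.002696990966797, 32.17401885986328) [673.32  -45.206]
[669.781  18.199  -0.123] 0.35357053503087865
t 1.8167 at [670.061  22.632 289.568] [-3.141  0.    -0.12 ] F [-1.     1.263  0.375] gap 90.76929675512619 0.0
row [0.    0.004 0.099 0.003]
```

Call:
step_arm(increments=[[[0,0.002,0.03,0.002,1],[0,0.002,0.06,0.002,1],[0,0.002,0.08,0.002,1],[0,0.002,0.08,0.002,1],[0,0.002,0.08,0.002,1]]])

```text
t: 2.23
ee_pos: [667.4, 15.8, 209.5]
eef_rot: [3.141, 0.002, -0.125]
wrist_force: [0.4, 0.1, 0.9]
finger_gap: 91.5
gripper_force: 0.0
```

```bash
python3 -c "
from h import *
plan(669.5,18.8,191,-.123)"
```

```text
t 2.2333 at [667.438  15.845 209.454] [ 3.141  0.002 -0.125] F [0.381 0.126 0.913] gap 91.5259929829751 0.0
row [ 0.002 -0.003  0.018 -0.003]
```

Call:
step_arm(increments=[[[0.001,-0.002,0.01,-0.002,1],[0.001,-0.002,0.018,-0.002,1],[0.001,-0.002,0.018,-0.002,1],[0.001,-0.002,0.018,-0.002,1],[0.001,-0.002,0.018,-0.002,1]]])

```text
t: 2.65
ee_pos: [669.5, 18.0, 192.5]
eef_rot: [-3.142, -0.0, -0.123]
wrist_force: [-0.1, 0.3, 0.5]
finger_gap: 91.1
gripper_force: 0.0
```

```bash
python3 -c "
from h import *
plan(669.5,18.8,191,-.123)"
```

```text
t 2.65 at [669.535  18.03  192.515] [-3.142 -0.    -0.123] F [-0.109  0.299  0.459] gap 91.05003570113418 0.0
row [-0.    -0.001  0.002 -0.   ]
```

Aligned; next I close the fingers.

Call:
step_arm(increments=[[[0,-0.001,0.001,0,0.1],[0,-0.001,0.001,0,0],[0,-0.001,0.001,0,0],[0,-0.001,0.001,0,0],[0,-0.001,0.001,0,0],[0,-0.001,0.001,0,0],[0,-0.001,0.001,0,0],[0,-0.001,0.001,0,0],[0,-0.001,0.001,0,0],[0,-0.001,0.001,0,0]]])

```text
t: 3.48
ee_pos: [669.4, 19.1, 191.0]
eef_rot: [3.142, 0.0, -0.123]
wrist_force: [-0.3, -0.3, 0.6]
finger_gap: 27.4
gripper_force: 0.0
```

Call:
step_arm(increments=[[[0,0,0,0,0],[0,0,0,0,0],[0,0,0,0,0],[0,0,0,0,0],[0,0,0,0,0]]])

```text
t: 3.9
ee_pos: [669.5, 18.8, 191.1]
eef_rot: [3.141, -0.0, -0.123]
wrist_force: [-0.1, -5.0, 0.7]
finger_gap: 15.6
gripper_force: 30.0
```

Call:
step_arm(increments=[[[0,0,-0.004,0,0],[0,0,-0.008,0,0],[0,0,-0.011,0,0],[0,0,-0.014,0,0],[0,0,-0.014,0,0],[0,0,-0.014,0,0]]])

```text
t: 4.4
ee_pos: [669.3, 18.8, 204.3]
eef_rot: [3.141, 0.0, -0.123]
wrist_force: [3.8, -5.0, -9.3]
finger_gap: 15.9
gripper_force: 30.0
```

Call:
step_arm(increments=[[[0,0,0,0.1,0],[0,0,0,0.2,0],[0,0,0,0.3,0],[0,0,-0.001,0.4,0],[0,0,-0.001,0.5,0],[0,0,-0.001,0.6,0],[0,0,-0.001,0.65,0],[0,0,-0.001,0.698,0],[0,0,-0.001,0.698,0],[0,0,-0.001,0.698,0]]])

```text
t: 5.23
ee_pos: [669.2, 18.5, 205.1]
eef_rot: [3.141, -0.0, -0.821]
wrist_force: [4.5, -7.2, -9.7]
finger_gap: 15.8
gripper_force: 30.0
```

```bash
python3 -c "
from h import *
plan(669.5,18.8,191,-.821)"
```

```text
t 5.2333 at [669.223  18.498 205.088] [ 3.141 -0.    -0.821] F [ 4.492 -7.154 -9.692] gap 15.789103182924272 29.980043470859528
row [-0.    -0.     0.014 -0.001]
```

Call:
step_arm(increments=[[[0,0,0.004,0,0],[0,0,0.008,0,0],[0,0,0.011,0,0],[0,0,0.011,0,0],[0,0,0.011,0,0]]])

```text
t: 5.65
ee_pos: [669.2, 18.5, 194.1]
eef_rot: [3.141, -0.0, -0.821]
wrist_force: [2.8, -6.9, -7.6]
finger_gap: 16.1
gripper_force: 30.0
```

Call:
step_arm(increments=[[[0,0,0,0,0.5],[0,0,0,0,0.8],[0,0,0,0,0.8],[0,0,0,0,0.8],[0,0,0,0,0.8],[0,0,0,0,0.8],[0,0,0,0,0.8],[0,0,0,0,0.8]]])

```text
t: 6.32
ee_pos: [669.4, 19.1, 195.1]
eef_rot: [-3.142, 0.0, -0.821]
wrist_force: [-0.2, 0.8, -0.1]
finger_gap: 66.7
gripper_force: 0.0
```

Call:
step_arm(increments=[[[0,0,-0.04,0,1],[0,0,-0.08,0,1],[0,0,-0.1,-0.1,1],[0,0,-0.1,-0.2,1],[0,0,-0.1,-0.3,1],[0,0,-0.1,-0.4,1],[0,0,-0.1,-0.5,1],[0,0,-0.1,-0.6,1],[0,0,-0.1,-0.698,1],[0,0,-0.1,-0.698,1]]])

```text
t: 7.15
ee_pos: [669.4, 19.1, 295.1]
eef_rot: [-3.142, 0.0, -0.119]
wrist_force: [0.5, -0.1, 0.1]
finger_gap: 91.4
gripper_force: 0.0
```

```bash
python3 -c "
from h import *
wrist('w2');plan(420,335,220,-.18);print(proj('wrist',[[669.5,18.8,z] for z in (219,230)]))"
```

```text
t 7.2 at [669.411  19.086 295.034] [-3.142  0.    -0.125] F [ 0.683 -0.309  0.559] gap 91.25877745528085 0.0
row [-0.287 -0.282  0.075  0.055]
[[323.366 210.979]
 [323.356 215.824]]
```

View pics/w2.png

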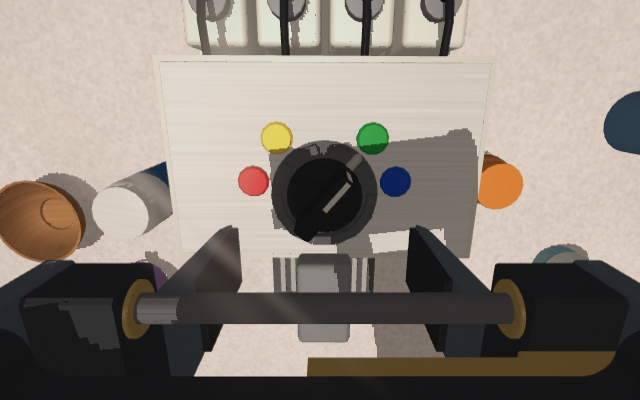

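The pointer now faces the green button at (373,138). I compare the skirt's apparent size before and after to confirm it is seated.

Run:
```python
from h import *
from scipy.optimize import least_squares
# edge contour of skirt: dark region left/lower side (away from shadows)
for n,tag in(("w1",144.19),("w2",0)):
    c=np.load(n+".npz");C["wrist"]=c;g=cv2.cvtColor(c["im"],cv2.COLOR_RGB2GRAY).astype(float)
    ctr=proj("wrist",[[669.5,18.8,178]])[0];E=[]
    for a in np.radians(np.r_[120:236:4]):   # image angle: left side
        rr=np.arange(42,64,.25);u=ctr[0]+rr*np.cos(a);v=ctr[1]-rr*np.sin(a)
        p=cv2.remap(g.astype(np.float32),u.astype(np.float32)[None],v.astype(np.float32)[None],1)[0]
        d=np.diff(cv2.GaussianBlur(p[None],(9,1),0)[0]);i=d.argmax();E.append((np.degrees(a),round(rr[i],1)))
    print(n,ctr,[e[1] for e in E])
    h=cv2.cvtColor(c["im"],cv2.COLOR_RGB2HSV)
    m=(g<60)
    for v in (185,190,195,200): 
        r=np.where(m[v,262:330])[0]+262;print(v,r.min(),end=' ')
    print()
```

```text
w1 [327.275 197.789] [np.float64(56.0), np.float64(56.0), np.float64(62.2), np.float64(55.8), np.float64(55.5), np.float64(55.5), np.float64(55.2), np.float64(55.0), np.float64(55.0), np.float64(63.0), np.float64(54.0), np.float64(63.0), np.float64(54.0), np.float64(53.2), np.float64(58.5), np.float64(57.8), np.float64(57.8), np.float64(57.2), np.float64(51.8), np.float64(60.0), np.float64(60.2), np.float64(61.0), np.float64(62.8), np.float64(50.8), np.float64(55.5), np.float64(52.2), np.float64(50.5), np.float64(50.8), np.float64(50.5)]
185 270 190 275 195 275 200 275 
w2 [323.394 195.924] [np.float64(55.0), np.float64(55.5), np.float64(61.0), np.float64(55.2), np.float64(54.8), np.float64(54.5), np.float64(54.2), np.float64(63.0), np.float64(59.8), np.float64(58.0), np.float64(57.2), np.float64(54.8), np.float64(53.8), np.float64(52.2), np.float64(52.2), np.float64(52.8), np.float64(52.0), np.float64(52.2), np.float64(51.8), np.float64(54.8), np.float64(55.0), np.float64(55.8), np.float64(57.5), np.float64(58.8), np.float64(55.5), np.float64(52.2), np.float64(49.8), np.float64(50.2), np.float64(49.8)]
185 272 190 272 195 272 200 273
```

Call:
step_arm(increments=[[[-0.04,0,-0.01,0.0,1],[-0.287,-0.24,0.0,0.055,1],[-0.287,-0.24,0.0,0.055,1],[-0.287,-0.24,0.0,0.055,1],[-0.287,-0.24,0.0,0.055,1],[-0.287,-0.24,0.0,0.055,1],[-0.287,-0.24,0.0,0.055,1],[-0.287,-0.24,0.0,0.055,1],[-0.287,-0.24,0.0,0.055,1],[-0.287,-0.24,0.0,0.055,1]]])

```text
t: 8.03
ee_pos: [411.1, 295.3, 295.1]
eef_rot: [-3.141, 0.0, -0.18]
wrist_force: [0.7, -0.0, -0.7]
finger_gap: 91.1
gripper_force: 0.0
```

```bash
python3 -c "
from h import *
wrist('w3');plan(420,330,220,-.18);print(proj('wrist',[[512,315,95],[512,315,0],[428,330,85]]))"
```

```text
t 8.0833 at [411.502 295.226 295.08 ] [-3.141  0.    -0.179] F [-0.09   0.315 -0.632] gap 91.30540658779668 0.0
row [ 0.002 -0.036  0.075  0.001]
[[286.651  83.399]
 [294.303  86.013]
 [290.202 164.026]]
```

View pics/w3.png

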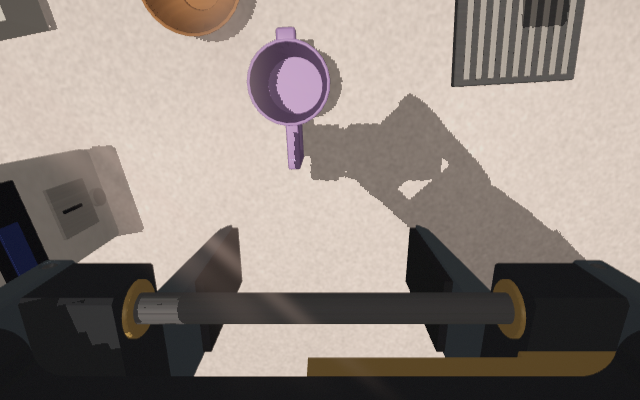

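Skirt radii shrank about 1.3%, as expected for the higher camera, so the knob is down. This view shows the jug rim centred at (288,82) and the handle's top end near (296,165). I fit it in this view.

```bash
cat > fit.py <<'E'
from h import *
from scipy.optimize import minimize
C["wrist"]=c=np.load("w3.npz");h=cv2.cvtColor(c["im"],cv2.COLOR_RGB2HSV)
m=((h[...,0]>=125)&(h[...,0]<=165)&(h[...,1]>40));m[:, :230]=0;m[:,345:]=0;m[185:]=0
m=cv2.morphologyEx(m.astype(np.uint8),cv2.MORPH_CLOSE,np.ones((3,3)))
N,L,S,G=cv2.connectedComponentsWithStats(m);m=(L==1+S[1:,4].argmax());print(S[1:].tolist()[:3])
ct=cv2.findContours(m.astype(np.uint8),0,1)[0];mm=np.zeros(m.shape,np.uint8);cv2.drawContours(mm,ct,-1,1,-1)
f=lambda p:abs(jugmask("wrist",*p)-mm)[38:].sum()
best=min((minimize(f,[512+dx,315,a],method="Nelder-Mead",options=dict(xatol=.05)) for a in(-.3,-.1,.1,.2) for dx in(-8,0,8)),key=lambda r:r.fun)
x,y,a=best.x;print(best.x,best.fun,mm.sum());g=np.array([x,y])-85*np.array([np.cos(a),np.sin(a)]);print("handle",g)
plan(*g,41,a)
E
python3 fit.py
```

```text
[[247, 27, 83, 142, 6600]]
[512.075 313.028  -0.157] 221.15686274509804 6600
handle [428.118 326.302]
t 8.0833 at [411.502 295.226 295.08 ] [-3.141  0.    -0.179] F [-0.09   0.315 -0.632] gap 91.30540658779668 0.0
row [ 0.011 -0.034  0.254 -0.022]
```

Call:
step_arm(increments=[[[0.011,-0.034,0.03,-0.12,1],[0.011,-0.034,0.06,-0.24,1],[0.011,-0.034,0.1,-0.36,1],[0.011,-0.034,0.1,-0.48,1],[0.011,-0.034,0.1,-0.6,1],[0.011,-0.034,0.1,-0.72,1],[0.011,-0.034,0.1,-0.84,1],[0.011,-0.034,0.1,-0.96,1],[0.011,-0.034,0.1,-1.08,1],[0.011,-0.034,0.1,-1.2,1]]])

```text
t: 8.92
ee_pos: [431.5, 323.6, 195.1]
eef_rot: [3.141, -0.0, 1.024]
wrist_force: [-0.9, 0.4, -0.3]
finger_gap: 90.9
gripper_force: 0.0
```

Call:
step_arm(increments=[[[0,0,0,-0.12,1],[0,0,0,-0.24,1],[0,0,0,-0.36,1],[0,0,0,-0.48,1],[0,0,0,-0.6,1],[0,0,0,-0.72,1],[0,0,0,-0.84,1],[0,0,0,-0.96,1],[0,0,0,-1.08,1],[0,0,0,-1.2,1]]])

```text
t: 9.75
ee_pos: [431.6, 323.6, 195.1]
eef_rot: [3.141, 0.0, 2.224]
wrist_force: [-0.8, 1.4, 0.9]
finger_gap: 91.2
gripper_force: 0.0
```

Call:
step_arm(increments=[[[0,0,0,-0.12,1],[0,0,0,-0.24,1],[0,0,0,-0.36,1],[0,0,0,-0.48,1],[0,0,0,-0.6,1],[0,0,0,-0.72,1],[0,0,0,-0.76,1],[0,0,0,-0.76,1],[0,0,0,-0.76,1],[0,0,0,-0.76,1]]])

```text
t: 10.58
ee_pos: [431.2, 323.8, 195.1]
eef_rot: [3.142, 0.0, 2.978]
wrist_force: [-0.5, -0.1, -0.9]
finger_gap: 91.3
gripper_force: 0.0
```

```bash
python3 -c "
from h import *
plan(428,326.5,41,np.pi-.157)"
```

```text
t 10.5833 at [431.242 323.836 195.103] [3.142 0.    2.978] F [-0.54  -0.092 -0.915] gap 91.34498167826354 0.0
row [ 0.004  0.002  0.154 -0.006]
```

Call:
step_arm(increments=[[[0.004,0.002,0.035,-0.006,1],[0.004,0.002,0.07,-0.006,0.6],[0.004,0.002,0.105,-0.006,0.6],[0.004,0.002,0.135,-0.006,0.6],[0.004,0.002,0.15,-0.006,0.6],[0.004,0.002,0.152,-0.006,0.5],[0.004,0.002,0.152,-0.006,0.4],[0.004,0.002,0.152,-0.006,0.4]]])

```text
t: 11.25
ee_pos: [428.0, 327.1, 44.0]
eef_rot: [3.141, 0.001, 2.987]
wrist_force: [-0.8, -0.6, 0.7]
finger_gap: 47.1
gripper_force: 0.0
```

Call:
step_arm(increments=[[[0,0,0,0,0],[0,0,0,0,0],[0,0,0,0,0],[0,0,0,0,0],[0,0,0,0,0],[0,0,0,0,0],[0,0,0,0,0],[0,0,0,0,0]]])

```text
t: 11.92
ee_pos: [427.5, 326.8, 43.4]
eef_rot: [3.141, 0.0, 2.988]
wrist_force: [-2.7, -0.7, 7.2]
finger_gap: 13.9
gripper_force: 30.0
```

Call:
step_arm(increments=[[[0,0,-0.01,0,0],[0,0,-0.025,0,0],[0,0,-0.03,0,0],[0,0,-0.03,0,0],[0,0,-0.03,0,0],[0,0,-0.03,0,0]]])

```text
t: 12.42
ee_pos: [427.1, 326.5, 72.7]
eef_rot: [-3.141, -0.0, 2.988]
wrist_force: [0.1, -0.7, -1.0]
finger_gap: 13.7
gripper_force: 30.0
```

Run:
```python
from h import *
a=-.123;k=np.array([669.5,19.0]);u=np.array([np.cos(a),np.sin(a)])
noz=k-130*u;h=noz-85*u;print("nozzle",noz,"handle",h);plan(*h,74,np.pi+a)
```

```text
nozzle [540.482  34.95 ] handle [456.124  45.378]
t 12.4167 at [427.062 326.474  72.669] [-3.141 -0.     2.988] F [ 0.099 -0.651 -1.036] gap 13.696937146673669 29.992997869849205
row [-0.072 -0.273 -0.001 -0.031]
```

Call:
step_arm(increments=[[[-0.004,-0.015,-0.001,0,0],[-0.011,-0.042,-0.001,-0.01,0],[-0.021,-0.08,-0.001,-0.01,0],[-0.031,-0.118,-0.001,-0.02,0],[-0.041,-0.156,-0.001,-0.02,0],[-0.051,-0.194,-0.001,-0.03,0],[-0.06,-0.228,-0.001,-0.031,0],[-0.067,-0.253,-0.001,-0.031,0],[-0.071,-0.268,-0.001,-0.031,0],[-0.072,-0.273,-0.001,-0.031,0]]])

```text
t: 13.25
ee_pos: [456.5, 43.8, 73.6]
eef_rot: [-3.141, -0.001, 3.017]
wrist_force: [0.7, -0.2, -1.4]
finger_gap: 13.7
gripper_force: 30.0
```

Call:
step_arm(increments=[[[0,0,0,0,0],[0,0,0,0,0],[0,0,0,0,0]]])

```text
t: 13.5
ee_pos: [456.4, 46.7, 73.8]
eef_rot: [-3.142, -0.0, 3.02]
wrist_force: [0.4, -0.2, -1.4]
finger_gap: 14.0
gripper_force: 30.0
```

Run:
```python
from h import *
from station import manip
a=-.123;plan(456.1,45.4,53,np.pi+a)
ims=[]
for n in("top","scene"):
    f=manip.grab_frame(n);np.savez(n+"2.npz",im=f["image"])
    u,v=proj(n,[[520,35,80]])[0].astype(int);i=f["image"][max(v-60,0):v+60,u-65:u+65,::-1];print(n,u,v)
    ims.append(cv2.resize(i,(390*1,360),interpolation=cv2.INTER_CUBIC))
cv2.imwrite("pics/hold.png",np.hstack(ims))
```

```text
t 13.5 at [456.431  46.682  73.824] [-3.142 -0.     3.02 ] F [ 0.393 -0.17  -1.424] gap 13.998236930415143 29.992987923324108
row [ 0.    -0.001  0.021  0.001]
top 294 215
scene 341 207
```

View pics/hold.png

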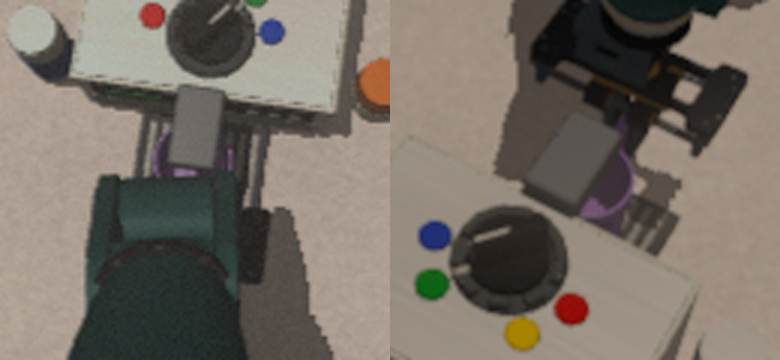

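The jug is centred under the nozzle arm in both views and the pointer is still on green. I lower it gently.

Call:
step_arm(increments=[[[0,-0.001,0.006,0,0],[0,-0.001,0.011,0,0],[0,-0.001,0.014,0,0],[0,-0.001,0.016,0,0],[0,-0.001,0.016,0,0],[0,-0.001,0.016,0,0]]])

```text
t: 14.1
ee_pos: [456.4, 44.9, 57.9]
eef_rot: [-3.142, -0.0, 3.019]
wrist_force: [-0.1, -0.2, -1.4]
finger_gap: 13.6
gripper_force: 30.0
```

Call:
step_arm(increments=[[[0,0,0.001,0,0],[0,0,0.002,0,0],[0,0,0.002,0,0],[0,0,0.002,0,0]]])

```text
t: 14.43
ee_pos: [456.6, 44.8, 56.1]
eef_rot: [3.142, 0.0, 3.019]
wrist_force: [-0.1, 0.3, -2.2]
finger_gap: 14.1
gripper_force: 30.0
```

Call:
step_arm(increments=[[[0,0,0.0005,0,0],[0,0,0.001,0,0],[0,0,0.001,0,0],[0,0,0.001,0,0]]])

```text
t: 14.77
ee_pos: [456.6, 44.9, 55.4]
eef_rot: [-3.142, 0.0, 3.019]
wrist_force: [-3.5, 0.8, 7.5]
finger_gap: 13.6
gripper_force: 30.0
```

Contact with the tray. I release slowly and back away along the tool's x (away from the dispenser) after opening.

Call:
step_arm(increments=[[[0,0,0,0,0.25],[0,0,0,0,0.35],[0,0,0,0,0.45],[0,0,0,0,0.55],[0,0,0,0,0.65],[0,0,0,0,0.65],[0,0,0,0,0.65],[0,0,0,0,0.65]]])

```text
t: 15.43
ee_pos: [456.6, 44.8, 55.0]
eef_rot: [3.142, 0.0, 3.019]
wrist_force: [-0.0, -0.2, -0.7]
finger_gap: 59.3
gripper_force: 0.0
```

Call:
step_arm(increments=[[[0,0,-0.02,0,0.65],[0,0,-0.055,0,0.65],[0,0,-0.09,0,0.65],[0,0,-0.12,0,0.65],[0,0,-0.15,0,0.65],[0,0,-0.19,0,0.65],[0,0,-0.22,0,0.65],[0,0,-0.22,0,0.65]]])

```text
t: 16.1
ee_pos: [459.1, 45.0, 281.1]
eef_rot: [3.14, 0.008, 3.019]
wrist_force: [1.3, -0.1, 0.9]
finger_gap: 59.3
gripper_force: 0.0
```

Call:
step_arm(increments=[[[0,0.04,0,0,0.65],[0,0.08,0,0,0.65],[0,0.12,0,0,0.65],[0,0.16,0,0,0.65],[0,0.2,0,0,0.65],[0,0.24,0,0,0.65],[0,0.28,0,0,0.65],[0,0.32,0,0,0.65],[0,0.36,0,0,0.65],[0,0.36,0,0,0.65]]])

```text
t: 16.93
ee_pos: [500.8, 407.4, 274.4]
eef_rot: [3.14, 0.0, 3.022]
wrist_force: [0.1, 0.4, -0.1]
finger_gap: 59.1
gripper_force: 0.0
```

Run:
```python
from h import *
from station import manip
print(manip.state()["ee_pos"])
ims=[]
for n in("top","scene"):
    f=manip.grab_frame(n);np.savez(n+"3.npz",im=f["image"])
    u,v=proj(n,[[520,35,80]])[0].astype(int);i=f["image"][max(v-60,0):v+60,u-65:u+65,::-1];print(n,u,v)
    ims.append(cv2.resize(i,(390*1,360),interpolation=cv2.INTER_CUBIC))
cv2.imwrite("pics/placed.png",np.hstack(ims))
```

```text
[500.766 407.425 274.404]
top 294 215
scene 341 207
```

View pics/placed.png

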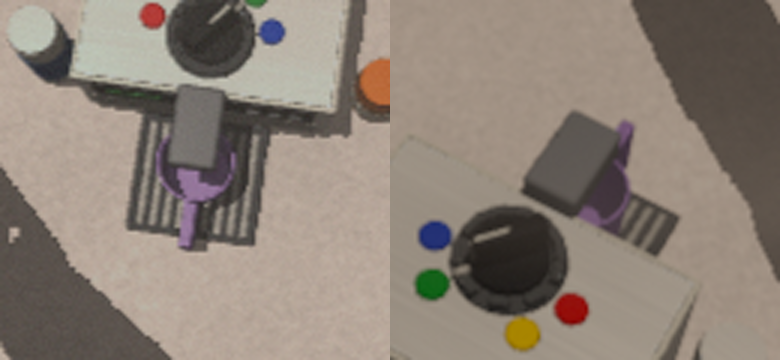

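The jug stands upright on the tray, in line with the nozzle arm. I check its centring numerically in the top view.

Run:
```python
import h as hh
from h import *
from scipy.optimize import minimize
P0=hh.proj;hh.proj=lambda n,P:P0(n,np.asarray(P)+[0,0,12])
def box(n,a,noz):  # nozzle arm + cabinet occluder
    u=np.array([np.cos(a),np.sin(a)]);v=np.array([-u[1],u[0]])
    W=[np.r_[noz+i*u+j*v,z] for i in(-14,70) for j in(-25,25) for z in(158,192)]
    m=np.zeros((400,640),np.uint8);cv2.fillConvexPoly(m,cv2.convexHull(np.round(P0(n,np.array(W))).astype(np.int32)),1)
    return cv2.dilate(m,np.ones((3,3)))
for n,k in(("top",[666.1,18.8]),("scene",[670.9,21.4])):
    noz=np.array(k)-130*np.array([np.cos(.123),-np.sin(.123)])
    hs=cv2.cvtColor(np.load(n+"3.npz")["im"],cv2.COLOR_RGB2HSV)
    m=((hs[...,0]>=125)&(hs[...,0]<=165)&(hs[...,1]>50)).astype(np.uint8)
    r=np.zeros_like(m);u,v=P0(n,[[520,35,80]])[0].astype(int);r[v-40:v+40,u-40:u+40]=1
    keep=r*(1-box(n,-.123,noz))
    if n=="scene":
        dk=np.array([[*(noz+130*np.array([.9925,-.1227])+25*np.array([.9925,-.1227])+R),168] for R in [np.array([i*.9925+j*.1227,-i*.1227+j*.9925]) for i in(-90,90) for j in(-140,140)]])
        q=np.zeros_like(m);cv2.fillConvexPoly(q,cv2.convexHull(np.round(P0(n,dk)).astype(np.int32)),1);keep=keep*(1-cv2.dilate(q,np.ones((3,3))))
    f=lambda p:(abs(hh.jugmask(n,*p)-m)*keep).sum()
    b=min((minimize(f,[noz[0]+d,noz[1]+e,-.12],method="Nelder-Mead") for d in(-5,0,5) for e in(-4,4)),key=lambda r:r.fun)
    print(n,b.x,b.fun,"nozzle",noz,"diff",b.x[:2]-noz)
```

```text
top [540.747  35.735  -0.114] 121.90588235294118 nozzle [537.082  34.75 ] diff [3.665 0.985]
scene [545.138  34.832  -0.122] 86.75294117647059 nozzle [541.882  37.35 ] diff [ 3.256 -2.517]
```

The jug is within about 3 mm of the nozzle axis, which is close to the measurement error. I'm handing in.

```bash
python3 -c "
from station import manip
print(manip.job_done())"
```

```text
the job is handed in; nothing more can be done
None
```

I turned the selector to the green notch and let it drop home, then stood the jug upright on the drip tray, within about 4 mm of the nozzle axis by camera; the job is handed in (about 17 s of 51 s used) and nothing else on the counter was touched.

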